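# Open the mini centrifuge by its hidden rim catch

## Task

The mini centrifuge on the dark blue mat has stopped and its lid has to be opened. Run a fingertip lightly along the flat rim of the closed lid, on the side towards you, until you feel the notch in it, then press down the catch inside the notch so that the lid springs wide open, and take the hand away. Do not grasp or lift anything, and leave the vials, rack, tip box, bottle, beaker and screwdriver where they are.

Things in the scene. Friction and masses are not known exactly. Their poses are not given: they have to be found in the camera images.
- rim_centre (a point): Centre of the shut lid's flat grey rim, on the axis of the round white mini centrifuge (200 mm across, fixed upright on a 250 x 250 x 6 mm dark blue mat), level with the rim's top, 80 mm above the bench. The rim is a level ring, radii 72 to 100 mm, whole but for one notch; inside it a low smoky dome rises to 108 mm above the bench. The frame's yaw is the mat's, not the machine's.
- catch_circle_centre (a point): Point on the axis level with the top of the catch, 69 mm above the bench. The notch breaks rim and housing from radius 72 mm outwards, open above; about 55 mm (0.62 rad) wide. Its place is not given: seen from the axis its middle is within 1.2 rad either side of world -x (towards the robot), opposite the hinge block. In it lies the black catch, 34 mm wide along the ring, radii 74 to 99 mm.
- catch (a joint): Black catch plate in the notch, its top 11 mm below the rim's: a sprung rocker pivoted at the dome side, rad, 0 at rest, 0.36 fully down. Pressed straight down 90 mm from the axis it moves about 9 mm: 1.7 N to start, the lid lets go at about 0.15 rad (4 mm, 3 N), the stop is met at 4.7 N. It springs back up when let go. Shut fingers fit in the notch.
- lid (a joint): Angle of the lid, rad: 0 shut and latched, 1.35 wide open at its stop. Hinged opposite the notch; when the catch lets go the notch side rises and a weak spring (about 1.4 N at the rim) swings it up and away from the notch by itself in one to two seconds, as far as the hand is out of its way. It then stays open.
- vial_a: Loose upright sample vial with a blue cap, 29 mm across, 56 mm tall, standing on a corner of the mat; origin at the centre of its underside. To be left alone.
- vial_b: The same with an orange cap, on another corner of the mat. To be left alone.
- rack: Loose blue tube rack with capped tubes, 200 x 76 mm, 98 mm tall, to the left of the mat; origin at the centre of its underside, x along its length. To be left alone.
- tip_box: Loose grey pipette tip box with an orange-yellow lid, 126 x 88 mm, 64 mm tall, to the right of the mat; origin at the centre of its underside. To be left alone.
- bottle: Loose white bottle with a blue cap, 68 mm across, 135 mm tall, on the right of the mat towards its far end; origin at the centre of its underside. To be left alone.
- beaker: Loose white plastic beaker, 64 mm across, 62 mm tall, beyond the mat on the left; origin at the centre of its underside. To be left alone.
- screwdriver: Loose screwdriver with an orange handle, 170 mm long, lying along its x axis on the bench in front of the mat. To be left alone.

How it is judged:
On the way, in this order (a step that is already met when the one before it is completed fails the run):
1. a fingertip runs along the rim of the shut lid (touching for 0.4 s on end, catch still up) (horizontal distance between the grasp point and rim_centre between 0.065 and 0.125 m and height (world z) of the grasp point below 0.16 m and contact force between the fingers and anything else above 0.3 N and value of joint catch below 0.04 rad and value of joint lid below 0.06 rad), for 0.4 s.
2. the catch in the notch is pressed down with the finger, at least 0.10 rad (horizontal distance between the grasp point and rim_centre between 0.065 and 0.125 m and height (world z) of the grasp point below 0.16 m and value of joint catch above 0.1 rad and contact force between the fingers and anything else above 0.5 N), for 0.05 s.
3. the lid springs open past 1.0 rad (value of joint lid above 1 rad), for 0.1 s.
At the end, for the whole second after the job is handed in: The lid stands open at 1.2 rad or more and at rest, the catch is back up (under 0.05 rad), and the vials, rack, tip box, bottle, beaker and screwdriver are at rest where they were (value of joint lid above 1.2 rad and velocity of joint lid between -0.1 and 0.1 rad/s and value of joint catch below 0.05 rad and linear speed of each of vial_a, vial_b, rack, tip_box, bottle, beaker, screwdriver below 0.02 m/s); the robot touches nothing.
It fails at once if a bystander is pushed, carried or lifted more than 15 mm (distance of any of vial_a, vial_b, rack, tip_box, bottle, beaker, screwdriver from where it was at the start of the episode above 0.015 m).
It fails at once if a standing bystander is tipped more than 0.3 rad (angle between any of vial_a, vial_b, rack, tip_box, bottle, beaker's own z axis and vertical above 0.3 rad).
It fails at once if the fingers lean on something with more than 60 N (contact force between the fingers and anything else above 60 N).
It also fails if it takes over 70 s, if anything falls off the work surface, if the arm or the gripper's body presses on something with over 40 N, if the wrist force passes 120 N, or if a joint passes its speed limit or range.

## Robot

A 7-joint arm with a two-finger parallel gripper is mounted at the origin on the work surface. World frame = base frame: x ahead of the robot, y to its left, z up, the work surface at z = 0. Lengths are in m, angles in rad, forces in N, time in s.
With the tool pointing down it reaches from about 0.4 to 0.85 m from the base axis. Payload 10.4 kg.
Tool frame: the origin (TCP) lies on the mounting face of the last link; the fingertips stand r.tips_ahead ahead of it and the grasp point (between the pads) lies 164 mm ahead of it (r.tips_ahead is the distance from the TCP to the fingertips, in m); z points along the fingers, y is the line along which they close (so a half turn about z gives the same grasp; the last joint's range is limited). The gripper opens to 87 mm and grips with 3 to 60 N. Pads are 19 mm wide; open, the fingers measure 117 mm over their backs; the gripper's body (75 mm by 190 mm) begins 51 mm behind the grasp point.
Start: joints at [1.196, 0.332, -0.065, 1.46, 0.022, 1.35, -0.088], TCP at [0.215, -0.587, 0.405] pointing down, gripper open.
Joint ranges: [-2.6, 2.6], [-0.5, 2.12], [-1.47, 1.34], [0.16, 2.42], [-1.27, 4.41], [0.06, 2.06], [-2.6, 2.6]. Speed limits (rad/s): [2.22, 2.22, 2.79, 2.79, 3.14, 3.14, 3.14].

## Interface

Orientations are given as a unit quaternion [x, y, z, w].
In Python, from bench import telemetry, imaging, job, r gives the robot as it stands.
- The arm moves only by the tool move_arm, never from a script. Its argument "steps" is a list of rows, each an object of numbers: "dx", "dy", "dz": the shift along the tool's x, y, z in cm; "spin": the turn about the tool's z in rad. In form: [{"dx": .., "dy": .., "dz": .., "spin": ..}, ...]. A call has 1 to 12 rows; each row shifts and turns the commanded pose from where the row before left it, along the tool's axes as they then stand; what a row does not reach is not made up. A row lasts 1/10 s, in which the tool goes at most 50 mm and 8.59 degrees, less where a joint would pass 70% of its speed; a pose out of reach is approached as far as the arm can. A call with a gripper value outside its range is refused whole. "claw" is the finger opening in cm, from 0 to 8.7, set as the call begins (left out, the last holds). The fingers move at their own pace and stop on an object; "squeeze" is the grip in N (left out, the last holds). Time passes only in rows, so rows that do not move let the fingers close. It gives the time, the measured TCP pose, the force, the opening and the grip force at its end, in the units of the state.
- telemetry.read_state(): the state, without advancing time (a new reading comes with each control period).
- imaging.camera(name): name is "scene" or "top" or "wrist"; returns a dict with "img" (420x560x3 uint8, red, green, blue), "camera_matrix" (3x3 intrinsics, pixels), "R" (3x3) and "t" (3): a world point X has camera coordinates R X + t. Camera axes: x right, y down, z forward; pixel columns grow to the right and rows downward; lengths in m; the calibration is good to about 2 mm. A picture is of the moment at which its call begins. There is no depth.
- job.close_job(): hands the job in; it is judged then, once.
The state is a dict: "time": time; "joint_positions": joint angles; "joint_vel": joint speeds; "joint_torque": joint torques, N m; "ee_pos": TCP position; "eef_rot": TCP orientation; "ft_force": force on the tool from outside, world axes, zero at the start; "torque": the same for the moment, N m; "width": finger opening in m; "grip_force": force on a finger pad.
Only numpy, scipy, OpenCV 4.12 (cv2) and the standard library are available. Lean on these libraries where they do the work, as an engineer would, in place of code of your own. Each camera call takes 0.05 s, during which the arm holds its last target. There are 200 camera calls.

## Working session

There is one attempt and no reset: what is moved stays moved. The work goes in short steps, Python scripts to look and compute and a tool call to move; the robot and the scene stay as the last step left them, time stands still between calls to the robot, and variables do not carry over. Pictures are saved under pics/ and viewed, at most 10 in all, crops included, and the job is handed in when it is done.

Besides the shell and the picture viewer there is one more tool, called after "Call:" by a JSON object that holds its "fn" and its "kwargs". move_arm: Moves the arm, as the interface text tells. Its arguments: {"type":"object","properties":{"steps":{"type":"array","items":{"type":"object","properties":{"dx":{"type":"number"},"dy":{"type":"number"},"dz":{"type":"number"},"spin":{"type":"number"}}}},"claw":{"type":"number"},"squeeze":{"type":"number"}},"required":["steps"]}

```bash
mkdir -p pics
cat > h.py <<'E'
import numpy as np, cv2
from bench import telemetry, imaging, job, r
def cam(n):
    c=imaging.camera(n); return {k:np.array(v) for k,v in c.items()}
def ray(c,u,v,z):
    d=c['R'].T@np.linalg.inv(c['camera_matrix'])@np.array([u,v,1.]); o=-c['R'].T@c['t']
    return o+d*(z-o[2])/d[2]
def proj(c,X):
    p=c['camera_matrix']@(c['R']@np.array(X)+c['t']); return p[:2]/p[2]
E
python3 - <<'E'
from h import *
c=cam('top');s=cam('scene')
np.savez('top.npz',**c);np.savez('scene.npz',**s)
cv2.imwrite('pics/top.png',c['img'][:,:,::-1]);cv2.imwrite('pics/scene.png',s['img'][:,:,::-1])
print(r.tips_ahead,telemetry.read_state())
for q in (c,s): print(-q['R'].T@q['t'],q['R'][2])
E
```

```text
0.1822 {'time': 0.1, 'joint_positions': array([ 1.19639631,  0.33277945, -0.06469723,  1.46085338,  0.02158668,
        1.34987516, -0.08848819]), 'joint_vel': array([ 7.53067967e-04, -1.88874577e-03, -7.08124295e-04, -1.19665985e-03,
       -6.85155446e-04, -5.32207809e-04, -2.56011715e-05]), 'joint_torque': array([ 1.10094541e-03, -6.24547362e+01,  2.45657534e-02, -3.90715456e+01,
       -6.14874344e-02,  3.65640863e-02,  7.12526639e-05]), 'ee_pos': array([ 0.21533571, -0.58661137,  0.40405348]), 'eef_rot': array([ 9.84567035e-01,  1.75006801e-01, -1.27708444e-04, -5.96797140e-04]), 'ft_force': array([ 0.91017742, -0.07228324,  0.15842744]), 'torque': array([-0.01940111,  0.01484745,  0.02301842]), 'grip_force': 0.0, 'width': 0.0871471119161668}
[0.50788911 0.05032532 1.07645158] [ 0.05340079 -0.02977411 -0.99812918]
[ 1.06844414 -0.06761288  0.79369222] [-0.55610593  0.1228155  -0.82198695]
```

View pics/top.png

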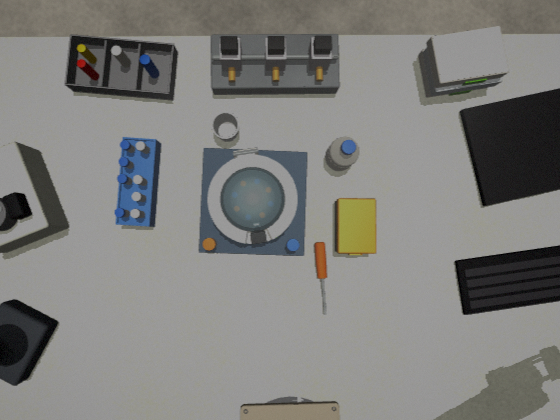

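View pics/scene.png

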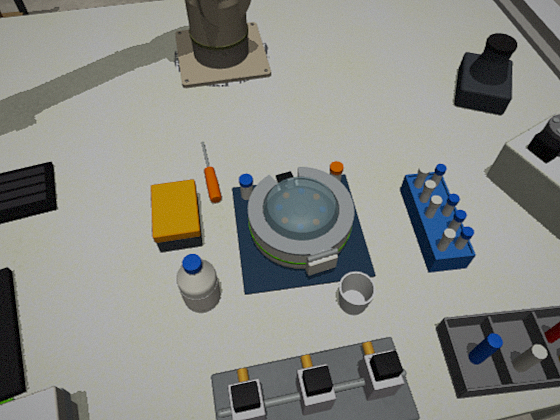

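The top view shows the ring centred near (252,198) and the black catch at its near side, near (259,238). The vials are at (209,244) and (293,245). The scene view agrees, with the catch at (286,178).

Run:
```python
from h import *
c=dict(np.load('top.npz')); im=c['img']; hsv=cv2.cvtColor(im,cv2.COLOR_RGB2HSV)
m=((hsv[...,1]<50)&(hsv[...,2]>105)).astype(np.uint8)
w=np.zeros_like(m); cv2.circle(w,(252,199),50,1,-1); m&=w
m=cv2.morphologyEx(m,cv2.MORPH_OPEN,np.ones((4,4)))
k=max(cv2.findContours(m,cv2.RETR_EXTERNAL,cv2.CHAIN_APPROX_NONE)[0],key=cv2.contourArea)
P=np.array([ray(c,u,v,.08)[:2] for u,v in cv2.convexHull(k)[:,0]])
A=np.c_[2*P,np.ones(len(P))]; s=np.linalg.lstsq(A,(P**2).sum(1),rcond=None)[0]
o=s[:2]; R=np.sqrt(s[2]+o@o); res=np.hypot(*(P-o).T)-R; print('rim',o,R,np.abs(res).max())
# inner dome edge
d=((hsv[...,2]<60)).astype(np.uint8); w[:]=0; cv2.circle(w,(259,238),13,1,-1)
n,l,st,ce=cv2.connectedComponentsWithStats(d&w); i=1+st[1:,4].argmax(); print(st[i],ce[i])
p=ray(c,*ce[i],.069)[:2]; print('catch',p,np.hypot(*(p-o)),'ang',np.arctan2(*(p-o)[::-1]))
s2=dict(np.load('scene.npz'));print('scene proj catch',proj(s2,[*p,.069]),'rim',proj(s2,[*o,.08]))
for n,u,v in(('orange',209,244),('blue',293,245)): print(n,ray(c,u,v,.056))
b=[ray(c,u,v,.006)[:2] for u,v in((204,149),(307,151),(304,255),(199,253))];print('mat',np.mean(b,0))
cv2.imwrite('pics/crop.png',cv2.resize(im[140:270,190:320,::-1],None,fx=4.5,fy=4.5,interpolation=cv2.INTER_CUBIC))
```

```text
rim [0.58886774 0.07577954] 0.10177658104368255 0.006958769280003177
[252 230  12   3  25] [257.52 230.88]
catch [0.51662049 0.06709803] 0.07276698893391104 ang -3.0220020828908547
scene proj catch [286.59315881 182.07607673] rim [299.4391672  207.35613911]
orange [0.48921939 0.17738831 0.056     ]
blue [ 0.48312896 -0.01268202  0.056     ]
mat [0.5870826  0.07612605]
```

View pics/crop.png

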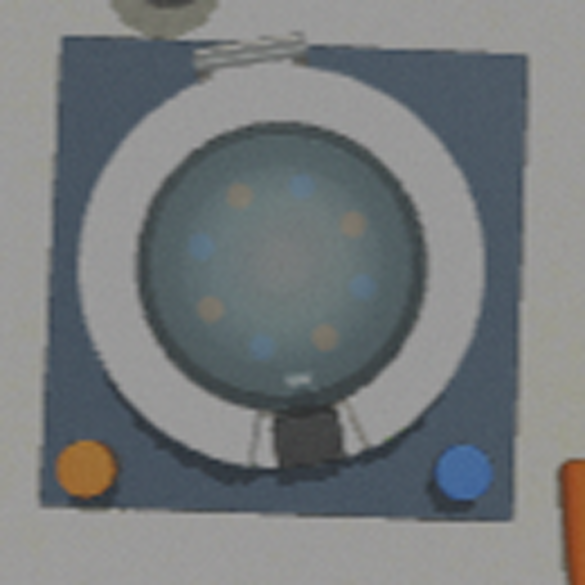

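The crop shows the ring spanning u 78–486 and v 65–468. The catch is centred at crop (309,437), which is full-image (258.7,237.1), and the notch edges are near u 255 and 362.

```bash
cat >> h.py <<'E'
from scipy.spatial.transform import Rotation as Ro
def plan(p0,q0,p,yaw):
    R=Ro.from_quat(q0).as_matrix(); y0=np.arctan2(R[1,0],R[0,0])
    d=R.T@(np.array(p)-p0)*100
    return np.round(d,2), 'spin',round(-(yaw-y0),3),'yaw0',round(y0,3)
E
python3 - <<'E'
from h import *
c=dict(np.load('top.npz'))
o=(ray(c,190+78/4.5,199.2,.08)+ray(c,190+486/4.5,199.2,.08))/2; e=ray(c,252.7,140+468/4.5,.08);f=ray(c,252.7,140+65/4.5,.08)
print('c',o,(e+f)/2, 'diam',abs(ray(c,190+78/4.5,199.2,.08)-ray(c,190+486/4.5,199.2,.08))[1],f[0]-e[0])
o=np.array([(e+f)[0]/2,o[1]]);p=ray(c,258.7,237.1,.069)[:2];g=p-o
th=np.arctan2(g[1],g[0]);print('catch',p,np.hypot(*g),th, 'rel -x',th-np.pi if th>0 else th+np.pi)
st=telemetry.read_state()
u=lambda a:np.array([np.cos(a),np.sin(a)])
for name,a,rr in(('press',th,.09),('rim+',th+.62,.088),('rim-',th-.62,.088)):
    q=o+rr*u(a);print(name,q,plan(st['ee_pos'],st['eef_rot'],[*q,.10+r.tips_ahead+.03],th+np.pi if th<0 else th-np.pi))
E
```

```text
c [0.58715422 0.07621031 0.08      ] [0.58764758 0.07642165 0.08      ] diam 0.20151559873413094 0.19985364683708468
catch [0.50264776 0.06469414] 0.08577641059038704 -3.0069280696207734 rel -x 0.1346645839690197
press [0.4984624  0.06412709] (array([ 49.  , -51.32,   9.25]), 'spin', np.float64(0.217), 'yaw0', np.float64(0.352))
rim+ [0.52353946 0.01592641] (array([ 49.7 , -45.93,   9.24]), 'spin', np.float64(0.217), 'yaw0', np.float64(0.352))
rim- [0.50980995 0.11726275] (array([ 51.9 , -55.92,   9.25]), 'spin', np.float64(0.217), 'yaw0', np.float64(0.352))
```

Call:
{"fn": "move_arm", "kwargs": {"steps": [{"dx":3,"dy":-2.8},{"dx":3,"dy":-2.8},{"dx":3,"dy":-2.8},{"dx":3,"dy":-2.8},{"dx":3,"dy":-2.8},{"dx":3,"dy":-2.8},{"dx":3,"dy":-2.8},{"dx":3,"dy":-2.8},{"dx":3,"dy":-2.8},{"dx":3,"dy":-2.8},{"dx":3,"dy":-2.8},{"dx":3,"dy":-2.8}], "claw": 0, "squeeze": 10}}

```text
$.steps[0]: bad value
```

Call:
{"fn": "move_arm", "kwargs": {"steps": [{"dx":3,"dy":-2.8},{"dx":3,"dy":-2.8},{"dx":3,"dy":-2.8},{"dx":3,"dy":-2.8},{"spin":0.1},{"spin":0.117},{"dz":3},{"dz":3},{}]}}

```text
$.steps[0]: bad value
```

```bash
cat > w.py <<'E'
from h import *
import sys
o=np.array([.5874,.0763]); th=-3.007
def go(a,rr,tip):
    st=telemetry.read_state(); q=o+rr*np.array([np.cos(th+a),np.sin(th+a)])
    return plan(st['ee_pos'],st['eef_rot'],[*q,tip+r.tips_ahead],.135)
if __name__=='__main__':
    st=telemetry.read_state(); e=st['ee_pos']; d=e[:2]-o
    print('t',st['time'],'tip',e[2]-r.tips_ahead,'r',np.hypot(*d),'a',np.arctan2(d[1],d[0])-th,'F',st['ft_force'],st['width'])
    print(go(*map(float,sys.argv[1:4])))
E
python3 w.py .62 .093 .082
```

```text
t 0.1 tip 0.22185347512371453 r 0.7601863761687031 a 0.924758215871194 F [ 0.91017742 -0.07228324  0.15842744] 0.0871471119161668
(array([ 49.22, -45.75,  14.04]), 'spin', np.float64(0.217), 'yaw0', np.float64(0.352))
```

The rows probably need all four keys.

Call:
{"fn": "move_arm", "kwargs": {"steps": [{"dx":3,"dy":-2.8,"dz":0,"spin":0},{"dx":3,"dy":-2.8,"dz":0,"spin":0},{"dx":3,"dy":-2.8,"dz":0,"spin":0},{"dx":3,"dy":-2.8,"dz":0,"spin":0},{"dx":3,"dy":-2.8,"dz":0,"spin":0},{"dx":3,"dy":-2.8,"dz":0,"spin":0},{"dx":3,"dy":-2.8,"dz":0,"spin":0},{"dx":3,"dy":-2.8,"dz":0,"spin":0},{"dx":3,"dy":-2.8,"dz":0,"spin":0},{"dx":3,"dy":-2.8,"dz":0,"spin":0},{"dx":3,"dy":-2.8,"dz":0,"spin":0},{"dx":3,"dy":-2.8,"dz":0,"spin":0}], "claw": 0, "squeeze": 10}}

```text
time: 1.3
ee_pos: [0.4378, -0.1456, 0.4047]
eef_rot: [0.985, 0.175, -0.0, 0.0]
ft_force: [0.5, -0.8, 0.7]
width: 0.0028
grip_force: 0.0
```

Call:
{"fn": "move_arm", "kwargs": {"steps": [{"dx":3,"dy":-2.8,"dz":0,"spin":0},{"dx":3,"dy":-2.8,"dz":0,"spin":0},{"dx":3,"dy":-2.8,"dz":0,"spin":0},{"dx":3,"dy":-2.8,"dz":0,"spin":0},{"dx":0,"dy":0,"dz":0,"spin":0.1},{"dx":0,"dy":0,"dz":0,"spin":0.117},{"dx":0,"dy":0,"dz":4,"spin":0},{"dx":0,"dy":0,"dz":4,"spin":0},{"dx":0,"dy":0,"dz":0,"spin":0},{"dx":0,"dy":0,"dz":0,"spin":0}]}}

```text
time: 2.3
ee_pos: [0.5116, -0.0007, 0.3253]
eef_rot: [0.998, 0.067, -0.0, -0.0]
ft_force: [0.4, 0.5, 0.7]
width: 0.0006
grip_force: 0.0
```

```bash
python3 w.py .62 .093 .082
python3 - <<'E'
from h import *
c=cam('wrist'); cv2.imwrite('pics/w1.png',c['img'][:,:,::-1])
for p in ([.5874,.0763,.08],[.4984,.0641,.069]): print(proj(c,p))
E
```

```text
t 2.3 tip 0.14308681915474988 r 0.10804656010268612 a 0.6591992142666547 F [0.40769383 0.45568209 0.70682417] 0.0006111675526602001
(array([ 0.98, -1.21,  6.11]), 'spin', np.float64(-0.0), 'yaw0', np.float64(0.135))
[166.7655349   89.90305964]
[183.14572766 228.1505706 ]
```

View pics/w1.png

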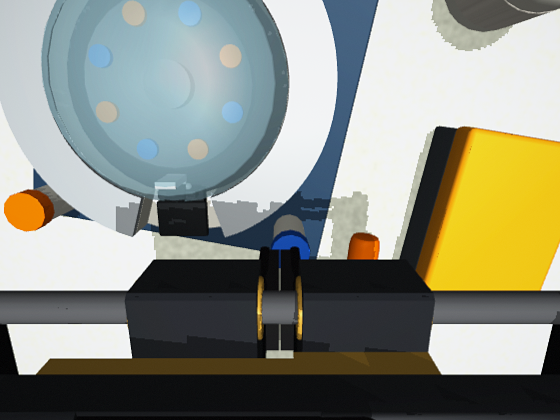

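The wrist view has the catch at (183,217), within a few mm of where I predicted it, and the notch runs from about u 145 to 215. Moving down above the rim.

Call:
{"fn": "move_arm", "kwargs": {"steps": [{"dx":1.0,"dy":-1.2,"dz":0,"spin":0},{"dx":0,"dy":0,"dz":2.5,"spin":0},{"dx":0,"dy":0,"dz":2.3,"spin":0},{"dx":0,"dy":0,"dz":0.5,"spin":0},{"dx":0,"dy":0,"dz":0.3,"spin":0},{"dx":0,"dy":0,"dz":0,"spin":0},{"dx":0,"dy":0,"dz":0,"spin":0}]}}

```text
time: 3.05
ee_pos: [0.5204, 0.0125, 0.2701]
eef_rot: [0.998, 0.067, 0.001, 0.0]
ft_force: [0.1, 0.4, 0.1]
width: 0.0003
grip_force: 0.0
```

Call:
{"fn": "move_arm", "kwargs": {"steps": [{"dx":0,"dy":0,"dz":0.2,"spin":0},{"dx":0,"dy":0,"dz":0.2,"spin":0},{"dx":0,"dy":0,"dz":0.1,"spin":0},{"dx":0,"dy":0,"dz":0,"spin":0}]}}

```text
time: 3.45
ee_pos: [0.5198, 0.0125, 0.2636]
eef_rot: [0.998, 0.067, -0.0, 0.0]
ft_force: [-0.2, -0.3, -0.2]
width: 0.0001
grip_force: 0.0
```

```bash
python3 w.py .62 .093 .079
```

```text
t 3.45 tip 0.08136961883939572 r 0.0929341550908593 a 0.6222013385161875 F [-0.2217533  -0.3283382  -0.17753232] 0.00012536433526275895
(array([-0.02, -0.01,  0.24]), 'spin', np.float64(-0.0), 'yaw0', np.float64(0.135))
```

Call:
{"fn": "move_arm", "kwargs": {"steps": [{"dx":0,"dy":0,"dz":0.1,"spin":0},{"dx":0,"dy":0,"dz":0.1,"spin":0},{"dx":0,"dy":0,"dz":0,"spin":0}]}}

```text
time: 3.75
ee_pos: [0.52, 0.0125, 0.262]
eef_rot: [0.998, 0.067, 0.0, 0.0]
ft_force: [-2.6, -0.7, 5.0]
width: 0.0006
grip_force: 2.4
```

Call:
{"fn": "move_arm", "kwargs": {"steps": [{"dx":-0.18,"dy":-0.3,"dz":0,"spin":0},{"dx":-0.18,"dy":-0.3,"dz":0,"spin":0},{"dx":-0.18,"dy":-0.3,"dz":0,"spin":0},{"dx":-0.16,"dy":-0.3,"dz":0,"spin":0},{"dx":-0.16,"dy":-0.3,"dz":0,"spin":0},{"dx":-0.15,"dy":-0.3,"dz":0,"spin":0}]}}

```text
time: 4.35
ee_pos: [0.5074, 0.0291, 0.2619]
eef_rot: [0.998, 0.067, 0.0, 0.0]
ft_force: [2.4, -2.2, 4.2]
width: 0.0001
grip_force: 2.4
```

```bash
python3 w.py .3 .092 .079
```

```text
t 4.35 tip 0.07965633417426202 r 0.09287461164228385 a 0.3979122995568458 F [ 2.43999184 -2.22037884  4.20201971] 0.00011771421509673013
(array([-0.23, -0.88,  0.07]), 'spin', np.float64(-0.0), 'yaw0', np.float64(0.135))
```

Good light contact for 0.6 s. I'll keep sliding until the force drops.

Call:
{"fn": "move_arm", "kwargs": {"steps": [{"dx":-0.11,"dy":-0.3,"dz":0,"spin":0},{"dx":-0.11,"dy":-0.3,"dz":0,"spin":0},{"dx":-0.1,"dy":-0.3,"dz":0,"spin":0}]}}

```text
time: 4.65
ee_pos: [0.503, 0.0375, 0.2618]
eef_rot: [0.998, 0.067, 0.0, 0.0]
ft_force: [2.0, -2.9, 5.8]
width: 0.0004
grip_force: 2.5
```

Call:
{"fn": "move_arm", "kwargs": {"steps": [{"dx":-0.08,"dy":-0.3,"dz":0,"spin":0},{"dx":-0.08,"dy":-0.3,"dz":0,"spin":0},{"dx":-0.06,"dy":-0.3,"dz":0,"spin":0}]}}

```text
time: 4.95
ee_pos: [0.4995, 0.0463, 0.2616]
eef_rot: [0.998, 0.067, -0.0, 0.0]
ft_force: [0.6, -2.1, 2.9]
width: 0.0005
grip_force: 1.5
```

Call:
{"fn": "move_arm", "kwargs": {"steps": [{"dx":-0.03,"dy":-0.3,"dz":0,"spin":0},{"dx":-0.03,"dy":-0.3,"dz":0,"spin":0},{"dx":-0.02,"dy":-0.3,"dz":0,"spin":0}]}}

```text
time: 5.25
ee_pos: [0.4973, 0.0554, 0.2613]
eef_rot: [0.998, 0.068, -0.001, -0.0]
ft_force: [-0.2, -0.1, -0.2]
width: 0.0005
grip_force: 0.0
```

```bash
python3 w.py 0 .09 .072
```

```text
t 5.25 tip 0.07912423740039023 r 0.0924709316115405 a 0.09309507375151505 F [-0.21389899 -0.13348199 -0.22006081] 0.0004635836705864067
(array([ 0.21, -0.86,  0.71]), 'spin', np.float64(0.0), 'yaw0', np.float64(0.135))
```

The force dropped out as the finger entered the notch, where I expected it. Next I centre the finger and go down to the catch.

Call:
{"fn": "move_arm", "kwargs": {"steps": [{"dx":0.1,"dy":-0.4,"dz":0,"spin":0},{"dx":0.1,"dy":-0.4,"dz":0,"spin":0},{"dx":0,"dy":0,"dz":0.35,"spin":0},{"dx":0,"dy":0,"dz":0.35,"spin":0},{"dx":0,"dy":0,"dz":0.2,"spin":0},{"dx":0,"dy":0,"dz":0.1,"spin":0}]}}

```text
time: 5.85
ee_pos: [0.4984, 0.0628, 0.2514]
eef_rot: [0.998, 0.067, -0.0, 0.0]
ft_force: [-3.3, -0.4, 4.9]
width: 0.0005
grip_force: 2.2
```

Call:
{"fn": "move_arm", "kwargs": {"steps": [{"dx":0,"dy":0,"dz":0.2,"spin":0},{"dx":0,"dy":0,"dz":0.2,"spin":0},{"dx":0,"dy":0,"dz":0.1,"spin":0},{"dx":0,"dy":0,"dz":0,"spin":0}]}}

```text
time: 6.25
ee_pos: [0.4978, 0.0629, 0.2465]
eef_rot: [0.998, 0.067, -0.001, 0.0]
ft_force: [-8.8, -1.3, 8.9]
width: 0.0006
grip_force: 5.4
```

```bash
python3 w.py 0 .09 .062
python3 - <<'E'
from h import *
c=cam('scene'); cv2.imwrite('pics/s2.png',cv2.resize(c['img'][100:300,200:420,::-1],None,fx=3,fy=3))
E
```

```text
t 6.25 tip 0.06431729381499182 r 0.09056648849446662 a 0.01369453840795698 F [-8.82801718 -1.26104286  8.85919006] 0.0006380876152990518
(array([ 0.06, -0.12,  0.23]), 'spin', np.float64(-0.0), 'yaw0', np.float64(0.135))
```

View pics/s2.png

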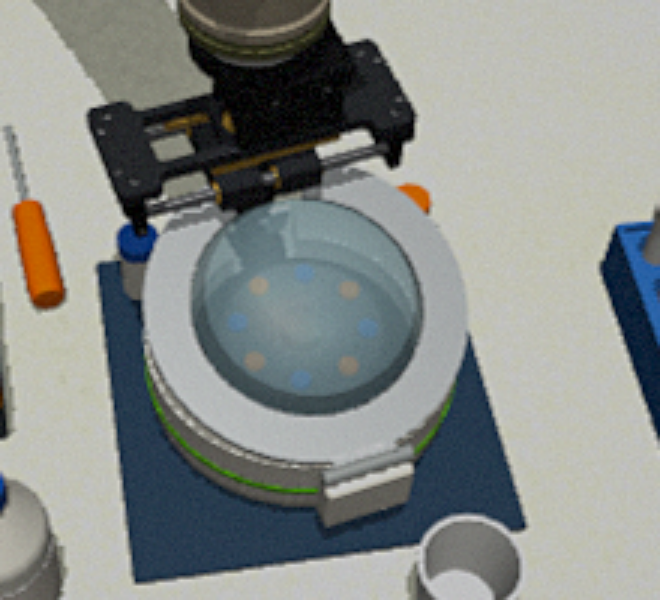

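The lid's far side looks slightly raised, and an 8.8 N outward push suggests the dome edge bears on the finger. I'll ease outward, press a little more, then back out radially.

Call:
{"fn": "move_arm", "kwargs": {"steps": [{"dx":-0.2,"dy":0,"dz":0,"spin":0},{"dx":-0.1,"dy":0,"dz":0.2,"spin":0},{"dx":0,"dy":0,"dz":0.1,"spin":0},{"dx":0,"dy":0,"dz":0,"spin":0}]}}

```text
time: 6.7
ee_pos: [0.4962, 0.0627, 0.2448]
eef_rot: [0.998, 0.067, 0.001, 0.0]
ft_force: [-2.9, -0.2, 11.9]
width: 0.0004
grip_force: 6.0
```

```bash
python3 w.py 0 .09 .062
```

```text
t 6.7 tip 0.0626032878728007 r 0.09220094743837388 a 0.013300488204219807 F [-2.86522447 -0.2089661  11.91665676] 0.00041071573072307653
(array([ 0.22, -0.12,  0.06]), 'spin', np.float64(-0.0), 'yaw0', np.float64(0.135))
```

Call:
{"fn": "move_arm", "kwargs": {"steps": [{"dx":-0.5,"dy":0,"dz":-0.1,"spin":0},{"dx":-1.0,"dy":0,"dz":-0.2,"spin":0},{"dx":-2,"dy":0,"dz":0,"spin":0},{"dx":-2.5,"dy":0,"dz":0,"spin":0},{"dx":-2,"dy":0,"dz":0,"spin":0},{"dx":0,"dy":0,"dz":0,"spin":0},{"dx":0,"dy":0,"dz":0,"spin":0},{"dx":0,"dy":0,"dz":0,"spin":0},{"dx":0,"dy":0,"dz":0,"spin":0},{"dx":0,"dy":0,"dz":0,"spin":0},{"dx":0,"dy":0,"dz":0,"spin":0},{"dx":0,"dy":0,"dz":0,"spin":0}]}}

```text
time: 7.9
ee_pos: [0.4165, 0.0519, 0.2466]
eef_rot: [0.998, 0.067, -0.0, -0.0]
ft_force: [0.1, -0.6, -0.1]
width: 0.0002
grip_force: 0.0
```

```bash
python3 w.py 0 .09 .062
python3 - <<'E'
from h import *
c=cam('scene'); cv2.imwrite('pics/s3.png',cv2.resize(c['img'][80:320,180:440,::-1],None,fx=2,fy=2))
E
```

```text
t 7.9 tip 0.06443771836245246 r 0.1726567465834465 a 0.00694881248740975 F [ 0.05069942 -0.58744271 -0.05224553] 0.0002104008711992717
(array([ 8.27, -0.12,  0.24]), 'spin', np.float64(-0.0), 'yaw0', np.float64(0.135))
```

View pics/s3.png

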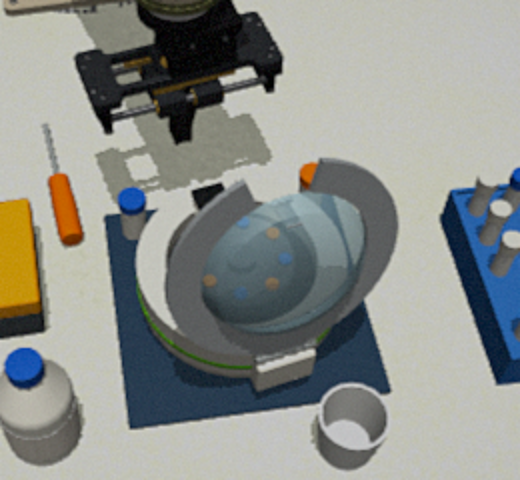

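The lid is swinging open, the catch is back up near crop (208,193), and the bystanders haven't moved. I'll raise the hand and wait.

Call:
{"fn": "move_arm", "kwargs": {"steps": [{"dx":0,"dy":0,"dz":-2,"spin":0},{"dx":0,"dy":0,"dz":-3,"spin":0},{"dx":0,"dy":0,"dz":-3,"spin":0},{"dx":0,"dy":0,"dz":0,"spin":0},{"dx":0,"dy":0,"dz":0,"spin":0},{"dx":0,"dy":0,"dz":0,"spin":0},{"dx":0,"dy":0,"dz":0,"spin":0},{"dx":0,"dy":0,"dz":0,"spin":0},{"dx":0,"dy":0,"dz":0,"spin":0},{"dx":0,"dy":0,"dz":0,"spin":0},{"dx":0,"dy":0,"dz":0,"spin":0},{"dx":0,"dy":0,"dz":0,"spin":0}]}}

```text
time: 9.15
ee_pos: [0.4164, 0.0519, 0.3267]
eef_rot: [0.998, 0.067, 0.0, 0.0]
ft_force: [0.4, 0.2, -0.0]
width: 0.0005
grip_force: 0.0
```

Call:
{"fn": "move_arm", "kwargs": {"steps": [{"dx":0,"dy":0,"dz":0,"spin":0},{"dx":0,"dy":0,"dz":0,"spin":0},{"dx":0,"dy":0,"dz":0,"spin":0},{"dx":0,"dy":0,"dz":0,"spin":0},{"dx":0,"dy":0,"dz":0,"spin":0},{"dx":0,"dy":0,"dz":0,"spin":0},{"dx":0,"dy":0,"dz":0,"spin":0},{"dx":0,"dy":0,"dz":0,"spin":0},{"dx":0,"dy":0,"dz":0,"spin":0},{"dx":0,"dy":0,"dz":0,"spin":0},{"dx":0,"dy":0,"dz":0,"spin":0},{"dx":0,"dy":0,"dz":0,"spin":0}]}}

```text
time: 10.35
ee_pos: [0.4164, 0.0519, 0.3268]
eef_rot: [0.998, 0.067, 0.0, 0.0]
ft_force: [-0.1, -0.5, 0.2]
width: 0.0005
grip_force: 0.0
```

Run:
```python
from h import *
c=cam('scene'); cv2.imwrite('pics/s4.png',cv2.resize(c['img'][80:320,180:440,::-1],None,fx=2,fy=2))
```

```text
(no output)
```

View pics/s4.png

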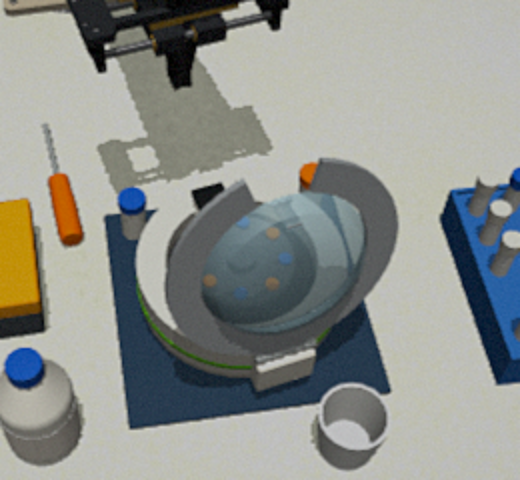

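The picture is unchanged from the last one, so the lid is at rest. I'll check its angle by projecting the notch corners, which are at crop (243,181) and (320,160), i.e. image (301.5,170.5) and (340,160).

Run:
```python
from h import *
s=dict(np.load('scene.npz')); o=np.array([.5874,.0763]);th=-3.007
n=np.array([np.cos(th),np.sin(th)]);t=np.array([-n[1],n[0]])
for rh in(.1,.108):
 for phi in(.9,1.1,1.2,1.35):
  L=[]
  for a in(.31,-.31):
    d=rh+.1*np.cos(a); q=o-n*rh+n*d*np.cos(phi)+t*.1*np.sin(a); L.append(np.round(proj(s,[*q,.076+d*np.sin(phi)])))
  print(rh,phi,*L)
```

```text
0.1 0.9 [281. 149.] [316. 140.]
0.1 1.1 [288. 155.] [325. 145.]
0.1 1.2 [293. 160.] [329. 150.]
0.1 1.35 [299. 170.] [337. 159.]
0.108 0.9 [282. 148.] [317. 139.]
0.108 1.1 [289. 154.] [326. 144.]
0.108 1.2 [294. 159.] [331. 149.]
0.108 1.35 [301. 169.] [340. 159.]
```

The corners match 1.35 rad, so the lid is at its stop.

```bash
python3 -c "
from bench import job
print(job.close_job())"
```

```text
the job is handed in; nothing more can be done
None
```

The centrifuge lid is open at its stop (about 1.35 rad, read from the camera image), the catch is back up, the hand is clear, nothing else visibly moved, and the job is handed in; no verdict came back.

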